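# Swing the mould frame upright and hang it in the soaking trough

## Robot

A 6-joint arm with a two-finger parallel gripper is mounted at the origin on the work surface. World frame = base frame: x ahead of the robot, y to its left, z up, the work surface at z = 0. Lengths are in m, angles in rad, forces in N, time in s.
With the tool pointing down it reaches from about 0.425 to 1.125 m from the base axis. Payload 14.9 kg.
Tool frame: the origin (TCP) lies at the very end of the fingers, on their centre line; the grasp point (between the pads) lies 19 mm behind it (r.grip_point_offset is the distance from the TCP to the grasp point, in m); z points along the fingers, y is the line along which they close (so a half turn about z gives the same grasp; the last joint's range is limited). The gripper opens to 91 mm and grips with 3 to 60 N. Pads are 32 mm wide; open, the fingers measure 118 mm over their backs; the gripper's body (76 mm by 178 mm) begins 60 mm behind the grasp point.
Start: joints at [-1.165, 0.379, 1.734, -0, 1.028, -0.033], TCP at [0.297, -0.634, 0.214] pointing down, gripper open.
Joint ranges: [-2.77, 2.77], [-0.74, 2.19], [0, 2.66], [-1.06, 4.2], [0.31, 2.87], [-3.08, 3.08]. Speed limits (rad/s): [1.89, 1.89, 2.39, 3.14, 3.14, 3.14].

## Interface

Orientations are given as a 3x3 rotation matrix whose columns are the frame's x, y, z axes.
In Python, from plant import r gives the robot as it stands.
- The arm moves only by the shell command python3 -m jog 'ROWS' [FORCE]. ROWS is JSON, a list of rows, each an object of numbers: "fingers": the opening, from -1 (shut) to 1 (fully open), so that 0 is half open; "tx", "ty", "tz": the shift along the tool's x, y, z in mm; "yaw": the turn about the tool's z in rad. In form: [{"fingers": .., "tx": .., "ty": .., "tz": .., "yaw": ..}, ...]. A call has exactly 5 rows; each row is the pose to reach, as a shift and turn from the pose commanded when the call began, along the tool's axes at that moment; what a row does not reach only later rows make up. A row lasts 1/8 s, in which the tool goes at most 62.5 mm and 10.7 degrees, less where a joint would pass 70% of its speed; a pose out of reach is approached as far as the arm can. A call with a gripper value outside its range is refused whole. The fingers move at their own pace and stop on an object; FORCE is the grip in N (left out, the last holds). Time passes only in rows, so rows that repeat a pose let the fingers close, or fill a call up. It gives the time, the measured TCP pose, the force, the opening and the grip force at its end, in the units of the state.
- r.get_state(): the state, without advancing time (a new reading comes with each control period).
- r.capture(name): name is "side" or "top"; returns the picture (420x560x3 uint8, red, green, blue); there is no depth.
- r.camera_model(name): a dict with "mtx" (3x3 intrinsics, pixels), "k1" (the pictures are not rectified: a ray, as slopes to the right and down, at radius r is drawn at 1 + k1 r^2 times it, then the intrinsics apply), "R" (3x3) and "t" (3): a world point X has camera coordinates R X + t. Camera axes: x right, y down, z forward; pixel columns grow to the right and rows downward; lengths in m; the calibration is good to about 2 mm. A picture is of the moment at which its call begins. camera_model takes no time and is no camera call.
- r.job_done(): hands the job in; it is judged then, once.
Trained networks look in the newest picture that a camera, given by its name, has taken for a name from the list of things; names that differ only in an ending like _2 or _b are one class to them, and where a whole thing is asked for, a point or a joint stands for the part that bears it (a point fixed in the world has none). Each returns a list of dicts, best first, with "confidence" (0 to 1); they miss things now and then, are a little off and sometimes report something else, mostly with a low value. They report only what shows in the picture. A call takes as long as a camera call. They do not tell look-alikes from the thing itself.
- r.search_frame(camera, thing): "extent" ([centre column, centre row, width, height] in pixels, round what is visible of it).
- r.silhouettes(camera, thing): "pixels" (420x560 bool, what is visible of it) and "extent" ([centre column, centre row, width, height] in pixels, round what is visible of it).
The state is a dict: "clock": time; "joint_pos": joint angles; "qvel": joint speeds; "joint_efforts": joint torques, N m; "eef_pos": TCP position; "tool_rot": TCP orientation; "ft_force": force on the tool from outside, world axes, zero at the start; "torque": the same for the moment, N m; "finger_gap": finger opening in m; "grip_force": force on a finger pad.
Only numpy, scipy, OpenCV 4.12 (cv2) and the standard library are available. Lean on these libraries where they do the work, as an engineer would, in place of code of your own. Each camera call takes 0.05 s, during which the arm holds its last target. There are 200 camera calls.

## Task

Pick up the small wooden mould frame lying flat on the press board by its handle (held lightly by the ends of the brass pin through the handle, it turns between the fingers), let it swing down until it hangs straight below the fingers, and tighten the grip again. Hang it upright by its two lugs across the rims of the white soaking trough, clear of the frame that already hangs there, lowering it gently rather than dropping it, and let go. Leave that frame and the brush, bottle, cork block and bowl where they are.

Things in the scene. Friction and masses are not known exactly. Their poses are not given: they have to be found in the camera images.
- frame: the mould frame to hang: wood, 14 mm thick, 0.28 kg (+-18 %). Origin: middle of the brass pin through its handle; +x from pin to bottom bar (down when hung), y along the pin, z through the thickness. Along x: handle -12 to 32 mm, 24 mm wide; round top bar 32 to 46 mm, 140 mm wide, its ends are the lugs; body 86 mm wide, 46 to 141 mm. Starts flat on the board, origin 32 mm above the table
- pin_end (a point): end of the frame's brass pin, 8 mm in diameter; the two flat ends stand 4 mm proud of the handle's sides, 32 mm apart (this one at y = +16 mm, the other at -16). The pin is about 18 mm out from the board's near edge. Gripped on the ends at 90 N the frame sags to about 1.1 rad from plumb, at 55 N to 0.7; eased to 10 to 20 N (fingers about 1 mm wider than in a hard grip) it swings to within 0.15 of plumb
- bottom (a point): middle of the lower edge of the frame's steel bottom bar, at x = 141 mm. The bar is most of the weight: the centre of mass is about 100 mm from the pin. It hangs plumb within a second of easing the grip; opening the fingers wider than the pin drops it
- lug_left (a point): middle of the underside of one round lug (14 mm in diameter), where it rests on the rim, on the frame at x = 46, y = +61 mm
- lug_right (a point): the same on the other lug, at x = 46, y = -61 mm
- board: fixed wooden press board, 200 mm (its x) by 240 mm (its y), 25 mm thick; origin at the centre of its underside. It and the trough may be on either side (left or right) of the robot
- trough: fixed open white plastic trough, 320 mm long (its x) and 140 mm wide over the rims (its y), rims 115 mm above the table; origin at the centre of its underside. The long rims are flat and 18 mm wide, from 52 to 70 mm either side of the middle; the opening between them is 104 mm wide and 110 mm deep, and 310 mm long
- hung_frame: an identical frame that already hangs across the trough, pin up, lugs on the rims, somewhere within 80 mm of the trough's middle; loose. Origin: middle of its pin, 161 mm above the table; its y is across the trough, z up
- brush: flat brush, 160 mm long, lying on the board beyond the frame; loose, to be left alone
- bottle: small grey bottle, 52 mm in diameter, 120 mm tall, between board and trough, nearer the robot; origin under its centre; loose, to be left alone
- cork_block: cork block 50 x 50 x 35 mm between board and trough; origin under its centre; loose, to be left alone
- bowl: white bowl, 80 mm wide, 40 mm tall, between board and trough at the far end; origin under its centre; loose, to be left alone
Not all that is in view belongs to the job. Leave any green look-alike of the frame alone.

How it is judged:
By the outcome, as a careful person would: the job done as asked, in the order asked, and still so for the second after the job is handed in, with the robot touching nothing.
It also fails if it takes over 61 s, if anything falls off the work surface, if the arm or the gripper's body presses on something with over 40 N, if the wrist force passes 120 N, or if a joint passes its speed limit or range.

## Working session

There is one attempt and no reset: what is moved stays moved. The work goes in short steps, Python scripts to look and compute and a shell command to move; the robot and the scene stay as the last step left them, time stands still between calls to the robot, and variables do not carry over. Pictures are saved under pics/ and viewed, at most 11 in all, crops included, and the job is handed in when it is done.

```bash
mkdir -p pics; ls; cat > h.py <<'E'
import numpy as np, cv2
from plant import r
def ray(cam,uv):
    m=r.camera_model(cam);K=np.array(m["mtx"]);R=np.array(m["R"]);t=np.array(m["t"])
    d=np.linalg.inv(K)@[uv[0],uv[1],1];d=d[:2]
    p=cv2.undistortPoints(np.array([[uv]],float),K,np.array([m["k1"],0,0,0.]))[0,0]
    return -R.T@t, R.T@np.array([p[0],p[1],1])
def atz(cam,uv,z):
    c,d=ray(cam,uv);return c+d*(z-c[2])/d[2]
def proj(cam,X):
    m=r.camera_model(cam);p,_=cv2.projectPoints(np.array(X,float).reshape(-1,3),cv2.Rodrigues(np.array(m["R"]))[0],np.array(m["t"],float),np.array(m["mtx"],float),np.array([m["k1"],0,0,0.]));return p[:,0]
def tri(a,b):
    (c1,d1),(c2,d2)=a,b
    s=np.linalg.lstsq(np.c_[d1,-d2],c2-c1,rcond=None)[0];return (c1+d1*s[0]+c2+d2*s[1])/2
E
python3 - <<'E'
from h import *
for c in("side","top"):
    im=r.capture(c);cv2.imwrite(f"pics/{c}0.png",im[:,:,::-1])
    m=r.camera_model(c);R=np.array(m["R"]);print(c,"pos",(-R.T@m["t"]).round(3),"f",m["mtx"][0][0],m["k1"],"fwd",R[2].round(2),"right",R[0].round(2))
    for n in["frame","pin_end","bottom","lug_left","lug_right","board","trough","hung_frame","brush","bottle","cork_block","bowl"]:
        print(n,[(np.round(d["extent"]).astype(int).tolist(),round(d["confidence"],2)) for d in r.search_frame(c,n)][:4])
s=r.get_state();print(s["clock"],s["tool_rot"],s["finger_gap"],r.grip_point_offset)
E
```

```text
pics
side pos [0.019 0.785 0.966] f 404.04065730239114 0.0387521611910828 fwd [ 0.46 -0.54 -0.71] right [-0.75 -0.66  0.01]
frame [([285, 251, 52, 43], 0.74)]
pin_end [([286, 251, 49, 44], 0.67), ([229, 388, 61, 64], 0.67)]
bottom [([285, 249, 51, 44], 0.88), ([233, 387, 66, 66], 0.56)]
lug_left [([286, 251, 54, 39], 0.96), ([232, 389, 63, 58], 0.89)]
lug_right [([230, 388, 68, 64], 0.89), ([286, 248, 53, 39], 0.61)]
board [([275, 249, 104, 84], 0.97)]
trough [([347, 172, 100, 79], 0.95)]
hung_frame [([349, 157, 29, 28], 0.54)]
brush [([258, 231, 44, 32], 0.94)]
bottle [([334, 217, 18, 37], 0.66)]
cork_block [([301, 202, 19, 25], 0.84)]
bowl [([272, 178, 24, 21], 0.58)]
top pos [0.349 0.114 1.444] f 472.11809466692665 -0.1025011629737077 fwd [ 0.16  0.01 -0.99] right [-0.02 -1.   -0.01]
frame [([143, 298, 45, 54], 0.91), ([258, 244, 39, 50], 0.72)]
pin_end [([141, 300, 48, 56], 0.73), ([260, 245, 43, 58], 0.64), ([260, 230, 80, 73], 0.32)]
bottom [([258, 246, 50, 52], 0.92)]
lug_left [([259, 246, 45, 51], 0.69), ([142, 298, 45, 50], 0.68), ([396, 216, 58, 114], 0.21)]
lug_right [([257, 246, 49, 51], 0.97)]
board [([261, 230, 84, 71], 0.85), ([259, 247, 50, 49], 0.72)]
trough [([398, 215, 59, 118], 0.58)]
hung_frame [([398, 221, 49, 12], 0.76), ([327, 213, 18, 20], 0.27)]
brush [([258, 206, 52, 10], 0.77)]
bottle [([324, 252, 10, 16], 0.61)]
cork_block [([328, 212, 16, 20], 0.59)]
bowl [([325, 165, 21, 22], 0.64), ([259, 229, 81, 70], 0.38)]
1.3 [[ 9.05257796e-01  4.24862709e-01  2.27634551e-05]
 [ 4.24862710e-01 -9.05257795e-01 -5.13934696e-05]
 [-1.22837362e-06  5.61956823e-05 -9.99999998e-01]] 0.09131358433307582 0.0188
```

```bash
python3 - <<'E'
import cv2,numpy as np
t=cv2.imread("pics/top0.png")[130:350,90:460]; s=cv2.imread("pics/side0.png")
cv2.imwrite("pics/a.png",cv2.resize(t,None,fx=2.16,fy=2.16,interpolation=2))
cv2.imwrite("pics/b.png",cv2.resize(s[110:430,180:420],None,fx=1.85,fy=1.85,interpolation=2))
E
```

```text
(no output)
```

View pics/a.png

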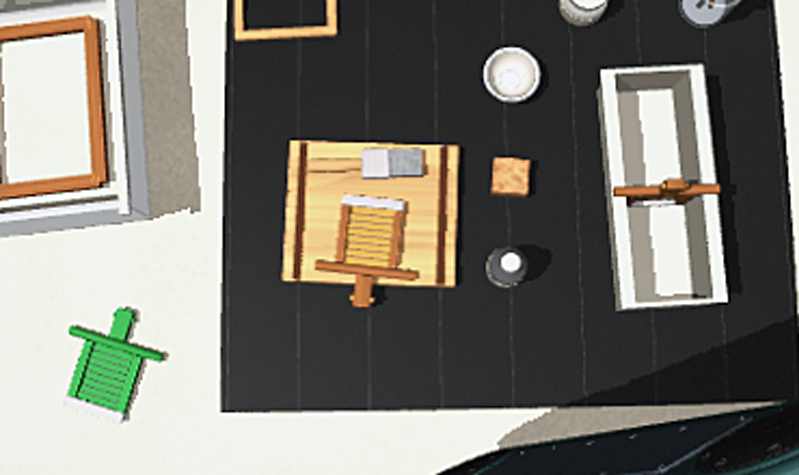

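View pics/b.png

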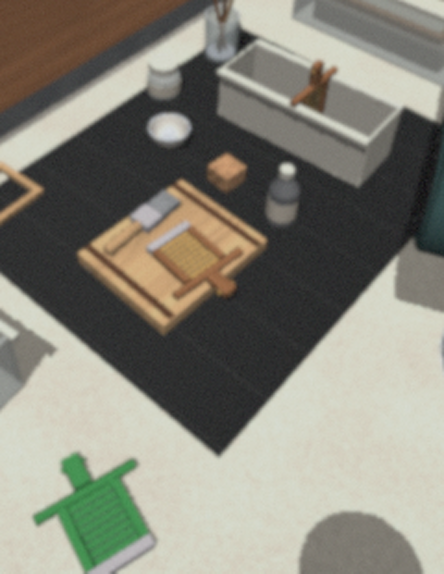

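The frame candidates in the top view are a wooden one on the board (258,246) and a green one on the table at left (143,298). The wooden one on the board fits the description, since its handle overhangs the near edge. The green one is the look-alike. In the enlarged view the pin is near (362,293), i.e. full picture (257.6,265.6). The hung frame crosses the trough near (398,219), slightly past its middle. I'll fit the models to the silhouettes and take one enlarged crop to confirm.

```bash
cat > fit.py <<'E'
from h import *
from scipy.optimize import minimize
from itertools import product
def box(x0,x1,y0,y1,z0,z1): return np.array(list(product((x0,x1),(y0,y1),(z0,z1))))/1000.
FR=[box(-12,32,-12,12,-7,7),box(-4,4,-16,16,-4,4),box(32,46,-70,70,-7,7),box(46,141,-43,43,-7,7)]
TR=[box(-160,160,-70,70,0,115)]
def Rz(a): c,s=np.cos(a),np.sin(a);return np.array([[c,-s,0],[s,c,0],[0,0,1]])
S=4
def render(cam,parts,R,t,shape=(420,560)):
    m=np.zeros((shape[0]*S,shape[1]*S),np.uint8)
    for b in parts:
        p=proj(cam,b@R.T+t);h=cv2.convexHull(((p+.5)*S*16-8).astype(np.int32));cv2.fillConvexPoly(m,h,1,shift=4)
    return cv2.resize(m.astype(np.float32),shape[::-1],interpolation=cv2.INTER_AREA)
def fit(parts,masks,x0,pose):
    def cost(x):
        R,t=pose(x);return sum(np.abs(render(c,parts,R,t)-m).sum()/m.sum() for c,m in masks.items())
    best=None
    for k in range(3):
        x0=np.array(x0);sim=np.vstack([x0]+[x0+d for d in np.diag([.01,.01,.08][:len(x0)])*(-1)**k])
        o=minimize(cost,x0,method="Nelder-Mead",options=dict(initial_simplex=sim,xatol=1e-4,fatol=1e-4));x0=o.x
    return o.x,o.fun
def mask(cam,n,near):
    l=r.silhouettes(cam,n);l=[d for d in l if np.hypot(d["extent"][0]-near[0],d["extent"][1]-near[1])<15]
    return l[0]["pixels"].astype(np.float32) if l else None
E
python3 - <<'E'
from fit import *
for c in("top","side"): cv2.imwrite(f"pics/{c}1.png",r.capture(c)[:,:,::-1])
def go(n,parts,nt,ns,x0,pose):
    M={k:v for k,v in (("top",mask("top",n,nt)),("side",mask("side",n,ns))) if v is not None}
    print(n,list(M))
    out=[]
    for sub in [M]+[{k:M[k]} for k in M]:
        x,f=fit(parts,sub,x0,pose);out.append(x);print(list(sub),x.round(4),round(f,3))
    return out[0]
p=atz("top",(257.6,265.6),.032);print("pin guess",p)
xf=go("frame",FR,(258,246),(285,251),[p[0],p[1],0.],lambda x:(Rz(x[2]),np.array([x[0],x[1],.032])))
q=atz("top",(398,215),.115)
xt=go("trough",TR,(398,215),(347,172),[q[0],q[1],0.],lambda x:(Rz(x[2]),np.array([x[0],x[1],0])))
# rim corners check + hung frame
H=np.array([[0,0,1],[0,1,0],[-1,0,0]],float) # frame x->-z, y->y
H=np.c_[[0,0,-1],[0,1,0],[1,0,0]].astype(float)
h=atz("top",(398,221),.12)
xh=go("hung_frame",FR[:3],(398,221),(349,157),[h[0],h[1],xt[2]],lambda x:(Rz(x[2])@H,np.array([x[0],x[1],.161])))
for n,uv,z in(("bottle",(327,246),.12),("cork",(327,211),.035),("bowl",(325,165),.04)):print(n,atz("top",uv,z).round(3))
im=cv2.imread("pics/top1.png").copy();big=cv2.resize(im,None,fx=8,fy=8,interpolation=2)
def draw(parts,R,t,col):
    for b in parts:
        cv2.polylines(big,[cv2.convexHull(((proj("top",b@R.T+t)+.5)*8).astype(np.int32))],True,col,1)
draw(FR,Rz(xf[2]),np.array([*xf[:2],.032]),(255,0,0))
draw(TR,Rz(xt[2]),np.array([*xt[:2],0]),(0,0,255))
draw(FR,Rz(xh[2])@H,np.array([*xh[:2],.161]),(255,255,0))
A=big[220*8:275*8,230*8:290*8];B=big[155*8:275*8,365*8:430*8]
B=cv2.resize(B,(300,554));A=cv2.resize(A,(480,440));o=np.zeros((560,790,3),np.uint8);o[:440,:480]=A;o[:554,485:785]=B
cv2.imwrite("pics/c.png",o)
E
```

```text
pin guess [0.43154034 0.20582583 0.032     ]
frame ['top', 'side']
['top', 'side'] [ 0.4253  0.2084 -0.1239] 0.172Traceback (most recent call last):
  File "<stdin>", line 11, in <module>
  File "<stdin>", line 8, in go
  File "fit.py", line 20, in fit
    o=minimize(cost,x0,method="Nelder-Mead",options=dict(initial_simplex=sim,xatol=1e-4,fatol=1e-4));x0=o.x
    res = _minimize_neldermead(fun, x0, args, callback, bounds=bounds,
                               **options)
    fsim[j] = func(sim[j])
              ~~~~^^^^^^^^
    fx = function(np.copy(x), *(wrapper_args + args))
  File "fit.py", line 16, in cost
    R,t=pose(x);return sum(np.abs(render(c,parts,R,t)-m).sum()/m.sum() for c,m in masks.items())
                       ~~~^^^^^^^^^^^^^^^^^^^^^^^^^^^^^^^^^^^^^^^^^^^^^^^^^^^^^^^^^^^^^^^^^^^^^^
  File "fit.py", line 16, in <genexpr>
    R,t=pose(x);return sum(np.abs(render(c,parts,R,t)-m).sum()/m.sum() for c,m in masks.items())
                                  ~~~~~~^^^^^^^^^^^^^
  File "fit.py", line 12, in render
    p=proj(cam,b@R.T+t);h=cv2.convexHull(((p+.5)*S*16-8).astype(np.int32));cv2.fillConvexPoly(m,h,1,shift=4)
  File "h.py", line 11, in proj
    m=r.camera_model(cam);p,_=cv2.projectPoints(np.array(X,float).reshape(-1,3),cv2.Rodrigues(np.array(m["R"]))[0],np.array(m["t"],float),np.array(m["mtx"],float),np.array([m["k1"],0,0,0.]));return p[:,0]
ValueError: time passes only in moves, steps and waits
```

```bash
sed -i 's/^from plant import r/from plant import r\nimport functools\n@functools.cache\ndef CM(c): return r.camera_model(c)/; s/m=r.camera_model(cam)/m=CM(cam)/' h.py
cat > m.py <<'E'
from fit import *
print(r.get_state()["clock"])
for c in("top","side"): cv2.imwrite(f"pics/{c}1.png",r.capture(c)[:,:,::-1])
def go(n,parts,nt,ns,x0,pose):
    M={k:v for k,v in (("top",mask("top",n,nt)),("side",mask("side",n,ns))) if v is not None}
    out=[]
    for sub in [M]+[{k:M[k]} for k in M]:
        x,f=fit(parts,sub,x0,pose);out.append(x);print(n,list(sub),x.round(4),round(f,3))
    return out[0]
p=atz("top",(257.6,265.6),.032)
xf=go("frame",FR,(258,246),(285,251),[p[0],p[1],0.],lambda x:(Rz(x[2]),np.array([x[0],x[1],.032])))
q=atz("top",(398,215),.115)
xt=go("trough",TR,(398,215),(347,172),[q[0],q[1],0.],lambda x:(Rz(x[2]),np.array([x[0],x[1],0])))
H=np.c_[[0,0,-1],[0,1,0],[1,0,0]].astype(float)
h=atz("top",(398,221),.12)
xh=go("hung_frame",FR[:3],(398,221),(349,157),[h[0],h[1],xt[2]],lambda x:(Rz(x[2])@H,np.array([x[0],x[1],.161])))
for n,uv,z in(("bottle",(327,246),.12),("cork",(327,211),.035),("bowl",(325,165),.04)):print(n,atz("top",uv,z).round(3))
im=cv2.imread("pics/top1.png").copy();big=cv2.resize(im,None,fx=8,fy=8,interpolation=2)
def draw(parts,R,t,col):
    for b in parts:
        cv2.polylines(big,[cv2.convexHull(((proj("top",b@R.T+t)+.5)*8).astype(np.int32))],True,col,1)
draw(FR,Rz(xf[2]),np.array([*xf[:2],.032]),(255,0,0))
draw(TR,Rz(xt[2]),np.array([*xt[:2],0]),(0,0,255))
draw(FR,Rz(xh[2])@H,np.array([*xh[:2],.161]),(255,255,0))
A=big[220*8:275*8,230*8:290*8];B=big[155*8:275*8,365*8:430*8]
B=cv2.resize(B,(300,554));A=cv2.resize(A,(480,440));o=np.zeros((560,790,3),np.uint8);o[:440,:480]=A;o[:554,485:785]=B
cv2.imwrite("pics/c.png",o)
E
python3 m.py
```

```text
1.5
frame ['top', 'side'] [ 0.4251  0.2092 -0.1291] 0.181
frame ['top'] [ 0.4253  0.2087 -0.1263] 0.081
frame ['side'] [ 0.4245  0.2098 -0.1453] 0.099
trough ['top', 'side'] [ 0.564  -0.2038  0.0321] 0.379
trough ['top'] [ 0.5641 -0.2     0.0351] 0.2
trough ['side'] [ 0.5672 -0.2083  0.0391] 0.173
hung_frame ['top', 'side'] [ 0.5508 -0.1971  0.0754] 0.874
hung_frame ['top'] [ 0.5534 -0.201   0.0228] 0.351
hung_frame ['side'] [ 0.5473 -0.1908  0.0879] 0.434
bottle [0.478 0.004 0.12 ]
cork [ 0.593 -0.006  0.035]
bowl [ 0.735 -0.004  0.04 ]
```

View pics/c.png

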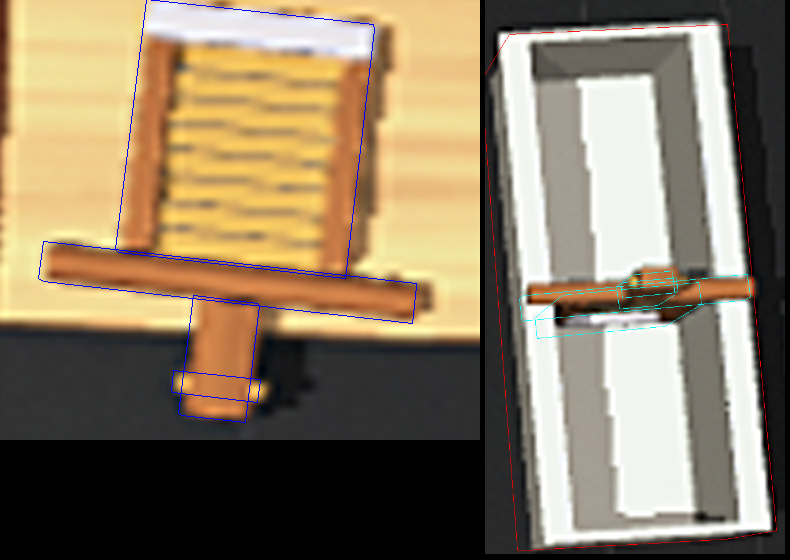

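The crop confirms the target: a wooden frame on the board, with the blue outline fitting it and its pin. Trough rim corners in the crop are (499,34), (720,24), (772,530) and (535,545), and the hung bar's ends are (527,293) and (753,287). I'll start the first move and refine the trough from those points.

```bash
python3 -m jog '[{"fingers":1,"tx":52,"ty":-31,"tz":-3,"yaw":0.113},{"fingers":1,"tx":104,"ty":-62,"tz":-6,"yaw":0.226},{"fingers":1,"tx":156,"ty":-93,"tz":-9,"yaw":0.34},{"fingers":1,"tx":208,"ty":-124,"tz":-12,"yaw":0.453},{"fingers":1,"tx":260,"ty":-155,"tz":-15,"yaw":0.566}]' 55
python3 - <<'E'
from h import *
g=lambda u,v:(365+(u-485)/4.615-.5,155+v/4.615-.5)
P=[atz("top",g(*c),.115) for c in((499,34),(720,24),(772,530),(535,545))]
for p in P:print(p.round(4))
far=(P[0]+P[1])/2;near=(P[2]+P[3])/2;d=far-near
print("centre",np.mean(P,0).round(4),"len",np.linalg.norm(d),"yaw",np.arctan2(d[1],d[0]),"w",np.linalg.norm(P[0]-P[1]),np.linalg.norm(P[2]-P[3]))
for c in((527,293),(753,287)):print("bar end",atz("top",g(*c),.122).round(4))
E
```

```text
clock: 2.52
eef_pos: [0.4678, -0.3813, 0.2292]
tool_rot: [[0.991, -0.131, 0.0], [-0.131, -0.991, -0.0], [0.0, 0.0, -1.0]]
ft_force: [0.7, -0.4, -0.4]
finger_gap: 0.0911
grip_force: 0.0
[ 0.722  -0.1221  0.115 ]
[ 0.7267 -0.2638  0.115 ]
[ 0.4067 -0.2761  0.115 ]
[ 0.401  -0.1296  0.115 ]
centre [ 0.5641 -0.1979  0.115 ] len 0.3206842564759667 yaw 0.03094209218538012 w 0.14171719954183074 0.14660062807312332
bar end [ 0.555  -0.1304  0.122 ]
bar end [ 0.5562 -0.2715  0.122 ]
```

```bash
python3 -m jog '[{"fingers":1,"tx":-6,"ty":-58,"tz":0,"yaw":0},{"fingers":1,"tx":-12,"ty":-116,"tz":0,"yaw":0},{"fingers":1,"tx":-18,"ty":-174,"tz":0,"yaw":0},{"fingers":1,"tx":-24,"ty":-232,"tz":0,"yaw":0},{"fingers":1,"tx":-30,"ty":-290,"tz":0,"yaw":0}]' | sed -n 1,2p
python3 -m jog '[{"fingers":1,"tx":-18,"ty":-58,"tz":0,"yaw":0},{"fingers":1,"tx":-36,"ty":-116,"tz":0,"yaw":0},{"fingers":1,"tx":-54,"ty":-174,"tz":20,"yaw":0},{"fingers":1,"tx":-74,"ty":-232,"tz":60,"yaw":0},{"fingers":1,"tx":-94,"ty":-288,"tz":80,"yaw":0}]'
python3 -m jog '[{"fingers":1},{"fingers":1},{"fingers":1},{"fingers":1},{"fingers":1}]'
python3 - <<'E'
from h import *
o=[]
for c in("top","side"):
    im=r.capture(c)[:,:,::-1].copy()
    p=proj(c,[.425,.2085,.032])[0];u,v=p.astype(int)
    o.append(cv2.resize(im[v-40:v+40,u-53:u+53],(398,300),interpolation=2))
cv2.imwrite("pics/d.png",np.hstack(o))
s=r.get_state();print(s["clock"],s["eef_pos"],s["joint_pos"])
E
```

```text
clock: 3.15
eef_pos: [0.4738, -0.0897, 0.2293]
clock: 3.78
eef_pos: [0.4189, 0.1967, 0.1524]
tool_rot: [[0.992, -0.127, 0.0], [-0.127, -0.992, 0.0], [0.0, -0.0, -1.0]]
ft_force: [1.2, -0.1, -0.1]
finger_gap: 0.091
grip_force: 0.0
3.875 [0.41736762 0.1985128  0.15134672] [3.93282357e-01 9.68845118e-02 2.23430628e+00 5.78884923e-04
 8.13129222e-01 2.08632536e+00]schema error: expected keys fingers, tx, ty, tz, yaw
```

View pics/d.png

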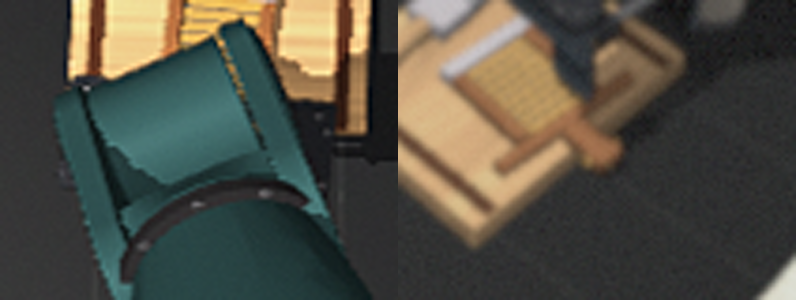

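The side view shows the tool above the bar, with the handle and pin free beyond the board edge. I'll keep the pads 7 mm robot-side of the pin to stay clear of the board. Next I partly close the fingers and go down.

```bash
python3 -m jog '[{"fingers":0.3,"tx":-0.5,"ty":-11,"tz":20,"yaw":0},{"fingers":0.3,"tx":-0.5,"ty":-11,"tz":55,"yaw":0},{"fingers":0.3,"tx":-0.5,"ty":-11,"tz":80,"yaw":0},{"fingers":0.3,"tx":-0.5,"ty":-11,"tz":90,"yaw":0},{"fingers":0.3,"tx":-0.5,"ty":-11,"tz":90,"yaw":0}]' 55
python3 - <<'E'
from h import *
im=r.capture("side")[:,:,::-1].copy();s=r.get_state()
R=np.array(s["tool_rot"]);t=np.array(s["eef_pos"]);g=s["finger_gap"]/2
pt=proj("side",[.4252,.2085,.032])[0];u,v=pt.astype(int);k=8
b=cv2.resize(im[v-35:v+35,u-48:u+48],None,fx=k,fy=k,interpolation=2)
def dot(X,col):
    q=(proj("side",X)-[u-48,v-35]+.5)*k
    for a in q:cv2.circle(b,tuple(a.astype(int)),4,col,1)
dot([t+R@[x,y,0] for x in(-.016,.016) for y in(-g,g)],(0,255,255))
n=np.array([.127,.992,0])*.016;p=np.array([.4252,.2085,.032]);dot([p+n,p-n],(255,0,0))
cv2.imwrite("pics/e.png",b);print(s["clock"],t,g,s["joint_pos"][5])
E
```

```text
clock: 4.5
eef_pos: [0.4207, 0.2058, 0.0633]
tool_rot: [[0.992, -0.127, -0.0], [-0.127, -0.992, -0.0], [-0.0, 0.0, -1.0]]
ft_force: [0.1, 0.4, 1.4]
finger_gap: 0.0596
grip_force: 0.0
4.55 [0.42102075 0.20607499 0.06384511] 0.029755253435523796 2.103723273847149
```

View pics/e.png

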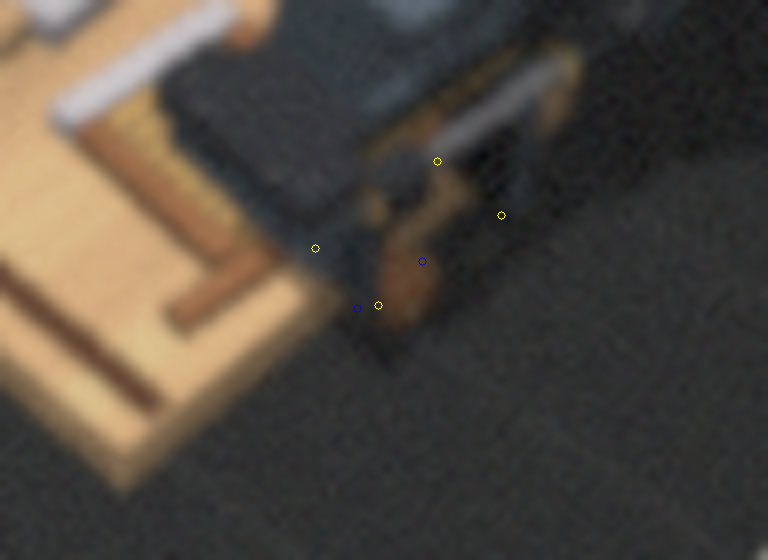

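```bash
python3 -m jog '[{"fingers":0.3,"tx":0,"ty":0,"tz":0,"yaw":0},{"fingers":0.3,"tx":0,"ty":0,"tz":0,"yaw":0},{"fingers":0.3,"tx":0,"ty":0,"tz":0,"yaw":0},{"fingers":0.3,"tx":0,"ty":0,"tz":0,"yaw":0},{"fingers":0.3,"tx":0,"ty":0,"tz":0,"yaw":0}]' | sed -n 1,3p
python3 - <<'E'
from h import *
for i in range(3):
    r.capture("side");s=r.get_state();print(s["clock"],np.round(s["eef_pos"],4))
E
```

```text
clock: 5.18
eef_pos: [0.4205, 0.2061, 0.0632]
tool_rot: [[0.992, -0.127, -0.0], [-0.127, -0.992, -0.0], [-0.0, 0.0, -1.0]]
5.225 [0.4205 0.2061 0.0632]
5.275 [0.4205 0.2061 0.0632]
5.325 [0.4205 0.2061 0.0632]
```

```bash
python3 -m jog '[{"fingers":0.3,"tx":-2.6,"ty":-3,"tz":10,"yaw":0},{"fingers":0.3,"tx":-2.6,"ty":-3,"tz":25,"yaw":0},{"fingers":0.3,"tx":-2.6,"ty":-3,"tz":40,"yaw":0},{"fingers":0.3,"tx":-2.6,"ty":-3,"tz":50,"yaw":0},{"fingers":0.3,"tx":-2.6,"ty":-3,"tz":50,"yaw":0}]' 20
python3 -m jog '[{"fingers":0,"tx":0,"ty":0,"tz":0,"yaw":0},{"fingers":-0.2,"tx":0,"ty":0,"tz":0,"yaw":0},{"fingers":-0.4,"tx":0,"ty":0,"tz":0,"yaw":0},{"fingers":-0.4,"tx":0,"ty":0,"tz":0,"yaw":0},{"fingers":-0.4,"tx":0,"ty":0,"tz":0,"yaw":0}]' 20
```

```text
clock: 5.95
eef_pos: [0.4178, 0.2091, 0.0122]
tool_rot: [[0.992, -0.127, -0.002], [-0.127, -0.992, -0.001], [-0.002, 0.001, -1.0]]
ft_force: [0.3, -0.1, 0.4]
finger_gap: 0.0595
grip_force: 0.0
clock: 6.58
eef_pos: [0.4186, 0.2095, 0.0135]
tool_rot: [[0.992, -0.127, 0.0], [-0.127, -0.992, 0.0], [0.0, -0.0, -1.0]]
ft_force: [-0.7, -1.3, 5.8]
finger_gap: 0.0311
grip_force: 20.0
```

```bash
python3 -m jog '[{"fingers":-0.4,"tx":0,"ty":0,"tz":0,"yaw":0},{"fingers":-0.4,"tx":0,"ty":0,"tz":-5,"yaw":0},{"fingers":-0.4,"tx":0,"ty":0,"tz":-18,"yaw":0},{"fingers":-0.4,"tx":0,"ty":0,"tz":-35,"yaw":0},{"fingers":-0.4,"tx":0,"ty":0,"tz":-55,"yaw":0}]' 55
python3 -m jog '[{"fingers":-0.4,"tx":0,"ty":0,"tz":-25,"yaw":0},{"fingers":-0.4,"tx":0,"ty":0,"tz":-50,"yaw":0},{"fingers":-0.4,"tx":0,"ty":0,"tz":-75,"yaw":0},{"fingers":-0.4,"tx":0,"ty":0,"tz":-100,"yaw":0},{"fingers":-0.4,"tx":0,"ty":0,"tz":-125,"yaw":0}]'
python3 -m jog '[{"fingers":-0.4,"tx":0,"ty":0,"tz":-25,"yaw":0},{"fingers":-0.4,"tx":0,"ty":0,"tz":-50,"yaw":0},{"fingers":-0.4,"tx":0,"ty":0,"tz":-75,"yaw":0},{"fingers":-0.4,"tx":0,"ty":0,"tz":-95,"yaw":0},{"fingers":-0.4,"tx":0,"ty":0,"tz":-105,"yaw":0}]'
```

```text
clock: 7.2
eef_pos: [0.4181, 0.2094, 0.0696]
tool_rot: [[0.992, -0.127, -0.0], [-0.127, -0.992, -0.0], [-0.0, 0.0, -1.0]]
ft_force: [0.1, -0.6, -2.0]
finger_gap: 0.0295
grip_force: 55.0
clock: 7.82
eef_pos: [0.4178, 0.2092, 0.1949]
tool_rot: [[0.992, -0.127, 0.0], [-0.127, -0.992, 0.0], [0.0, -0.0, -1.0]]
ft_force: [-0.4, 0.3, -2.7]
finger_gap: 0.03
grip_force: 55.0
clock: 8.45
eef_pos: [0.4181, 0.2094, 0.2999]
tool_rot: [[0.992, -0.127, 0.001], [-0.127, -0.992, 0.001], [0.001, -0.001, -1.0]]
ft_force: [-0.2, -0.8, -2.0]
finger_gap: 0.0295
grip_force: 55.0
```

```bash
for i in 1 2 3; do :; done
python3 -m jog '[{"fingers":-0.4,"tx":0,"ty":0,"tz":0,"yaw":0},{"fingers":-0.4,"tx":0,"ty":0,"tz":0,"yaw":0},{"fingers":-0.4,"tx":0,"ty":0,"tz":0,"yaw":0},{"fingers":-0.4,"tx":0,"ty":0,"tz":0,"yaw":0},{"fingers":-0.4,"tx":0,"ty":0,"tz":0,"yaw":0}]' 12 | tail -2
python3 -m jog '[{"fingers":-0.4,"tx":0,"ty":0,"tz":0,"yaw":0},{"fingers":-0.4,"tx":0,"ty":0,"tz":0,"yaw":0},{"fingers":-0.4,"tx":0,"ty":0,"tz":0,"yaw":0},{"fingers":-0.4,"tx":0,"ty":0,"tz":0,"yaw":0},{"fingers":-0.4,"tx":0,"ty":0,"tz":0,"yaw":0}]' 12
python3 -m jog '[{"fingers":-0.4,"tx":0,"ty":0,"tz":0,"yaw":0},{"fingers":-0.4,"tx":0,"ty":0,"tz":0,"yaw":0},{"fingers":-0.4,"tx":0,"ty":0,"tz":0,"yaw":0},{"fingers":-0.4,"tx":0,"ty":0,"tz":0,"yaw":0},{"fingers":-0.4,"tx":0,"ty":0,"tz":0,"yaw":0}]' 12
cat > hold.py <<'E'
from fit import *
import sys
# fit the pitch and slip of the held frame
s=r.get_state();t=np.array(s["eef_pos"]);T=np.array(s["tool_rot"])
def pose(x,off=(.007,0,-.0188)):
    # tool axes: frame x = z_tool*cos + x_tool*sin
    X=T@[np.sin(x[0]),0,np.cos(x[0])];Y=-T[:,1];
    return np.c_[X,Y,np.cross(X,Y)],t+T@np.array(off)
if __name__=="__main__":
    c="side";im=r.capture(c)[:,:,::-1].copy()
    print(r.get_state()["clock"],t,s["finger_gap"])
    l=r.silhouettes(c,"frame");print([(d["extent"],d["confidence"]) for d in l])
    R,o=pose([0.]);p=proj(c,o)[0];u,v=p.astype(int);k=7;u0,v0=max(u-57,0),max(v-25,0)
    near=[d for d in l if abs(d["extent"][0]-u)<40 and abs(d["extent"][1]-v)<60]
    if near:
        m=near[0]["pixels"].astype(np.float32)
        cs=[(np.abs(render(c,FR[2:],*pose([a]))-m).sum()/m.sum(),a) for a in np.arange(-.4,1.2,.05)];print("pitch",min(cs))
    b=cv2.resize(im[v0:v0+80,u0:u0+114],None,fx=k,fy=k,interpolation=2)
    for q in FR: cv2.polylines(b,[cv2.convexHull(((proj(c,q@R.T+o)-[u0,v0]+.5)*k).astype(np.int32))],True,(255,0,0),1)
    cv2.imwrite(sys.argv[1],b)
E
python3 hold.py pics/f.png
```

```text
finger_gap: 0.0316
grip_force: 12.0
clock: 9.7
eef_pos: [0.4183, 0.2094, 0.2982]
tool_rot: [[0.992, -0.127, -0.0], [-0.127, -0.992, 0.0], [-0.0, 0.0, -1.0]]
ft_force: [-0.4, -0.6, -2.7]
finger_gap: 0.0318
grip_force: 12.0
clock: 10.32
eef_pos: [0.4184, 0.2094, 0.2982]
tool_rot: [[0.992, -0.127, 0.0], [-0.127, -0.992, 0.0], [0.0, -0.0, -1.0]]
ft_force: [-0.1, 0.3, -2.3]
finger_gap: 0.0316
grip_force: 12.0
10.375 [0.41836935 0.20939744 0.29824818] 0.03161461469083746
[([308.5, 216.4, 47.3, 56.9], 0.56)]
pitch (np.float32(0.22693299), np.float64(-1.1102230246251565e-16))
```

View pics/f.png

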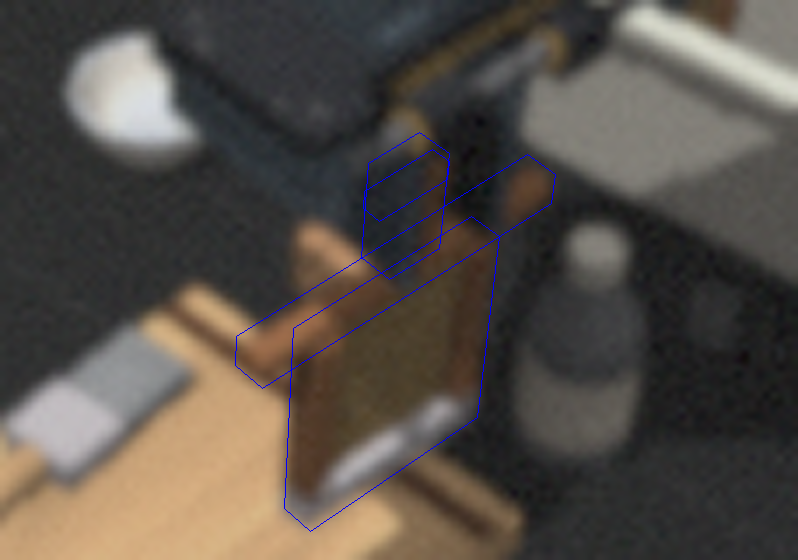

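The frame hangs plumb: its body runs straight below the handle, following the overlay from about (290,330) to (310,530) in the crop, clear of the board. I'll tighten and carry it to the trough.

```bash

python3 -m jog '[{"fingers":-0.5,"tx":0,"ty":0,"tz":0,"yaw":0},{"fingers":-0.5,"tx":0,"ty":0,"tz":0,"yaw":0},{"fingers":-0.5,"tx":0,"ty":0,"tz":0,"yaw":0},{"fingers":-0.5,"tx":0,"ty":0,"tz":-10,"yaw":0},{"fingers":-0.5,"tx":0,"ty":0,"tz":-30,"yaw":0}]' 55 | tail -2
python3 -m jog '[{"fingers":-0.5,"tx":10,"ty":14,"tz":0,"yaw":-0.02},{"fingers":-0.5,"tx":30,"ty":42,"tz":0,"yaw":-0.04},{"fingers":-0.5,"tx":58,"ty":82,"tz":0,"yaw":-0.06},{"fingers":-0.5,"tx":88,"ty":124,"tz":0,"yaw":-0.08},{"fingers":-0.5,"tx":118,"ty":166,"tz":0,"yaw":-0.1}]'
python3 - <<'E'
from plant import r
import numpy as np
s=r.get_state();t=np.array(s["eef_pos"]);T=np.array(s["tool_rot"]);print((1000*T.T@(np.array([.635,-.1967,t[2]])-t)).round(1),"yaw",np.arctan2(T[1,0],T[0,0])-.033)
E
```

```text
finger_gap: 0.0295
grip_force: 55.0
clock: 11.68
eef_pos: [0.5151, 0.0282, 0.3292]
tool_rot: [[1.0, -0.026, 0.001], [-0.026, -1.0, 0.0], [0.001, -0.0, -1.0]]
ft_force: [0.5, -0.2, -2.4]
finger_gap: 0.0298
grip_force: 55.0
[1.258e+02 2.217e+02 1.000e-01] yaw -0.059443962093071026
```

```bash

python3 -m jog '[{"fingers":-0.5,"tx":24,"ty":42,"tz":0,"yaw":-0.015},{"fingers":-0.5,"tx":48,"ty":84,"tz":0,"yaw":-0.03},{"fingers":-0.5,"tx":72,"ty":126,"tz":0,"yaw":-0.045},{"fingers":-0.5,"tx":94,"ty":165,"tz":0,"yaw":-0.06},{"fingers":-0.5,"tx":112,"ty":197,"tz":0,"yaw":-0.06}]' | sed -n 1,2p
python3 -m jog '[{"fingers":-0.5,"tx":8,"ty":16,"tz":0,"yaw":0},{"fingers":-0.5,"tx":13,"ty":25,"tz":0,"yaw":0},{"fingers":-0.5,"tx":13,"ty":25,"tz":0,"yaw":0},{"fingers":-0.5,"tx":13,"ty":25,"tz":0,"yaw":0},{"fingers":-0.5,"tx":13,"ty":25,"tz":0,"yaw":0}]'
python3 - <<'E'
from h import *
s=r.get_state();t=np.array(s["eef_pos"]);T=np.array(s["tool_rot"]);print(t,(1000*T.T@(np.array([.635,-.1967,t[2]])-t)).round(1),"yaw",np.arctan2(T[1,0],T[0,0])-.033)
a=r.capture("side")[:,:,::-1];b=r.capture("top")[:,:,::-1]
cv2.imwrite("pics/g.png",np.hstack([cv2.resize(a[90:230,290:420],(400,430),interpolation=2),cv2.resize(b[140:280,345:475],(400,430),interpolation=2)]))
E
```

```text
clock: 12.3
eef_pos: [0.6217, -0.1719, 0.3289]
clock: 12.92
eef_pos: [0.6346, -0.194, 0.3284]
tool_rot: [[0.999, 0.033, 0.0], [0.033, -0.999, 0.0], [0.0, -0.0, -1.0]]
ft_force: [0.2, 0.2, -2.3]
finger_gap: 0.0298
grip_force: 55.0
[ 0.63455698 -0.19403632  0.32842321] [0.4 2.7 0. ] yaw 0.0005022486003149473
```

View pics/g.png

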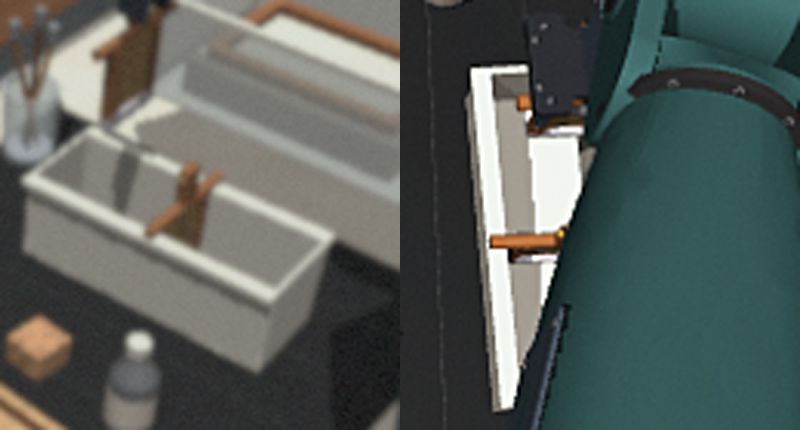

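The side view shows the frame hanging plumb above the far half of the trough. The rim corners there are (25,183), (270,303), (333,237) and (97,128) in the crop. I'll cross-check the trough centre from them while lowering the first part.

```bash
python3 - <<'E'
from h import *
P=[atz("side",(290+u/3.077-.5,90+v/3.071-.5),.115) for u,v in((25,183),(270,303),(333,237),(97,128))]
print(np.round(P,4),np.mean(P,0).round(4))
E
python3 -m jog '[{"fingers":-0.5,"tx":0,"ty":2.5,"tz":10,"yaw":0},{"fingers":-0.5,"tx":0,"ty":2.5,"tz":25,"yaw":0},{"fingers":-0.5,"tx":0,"ty":2.5,"tz":35,"yaw":0},{"fingers":-0.5,"tx":0,"ty":2.5,"tz":40,"yaw":0},{"fingers":-0.5,"tx":0,"ty":2.5,"tz":40,"yaw":0}]'
python3 - <<'E'
from h import *
b=r.capture("top")[:,:,::-1]
cv2.imwrite("pics/i.png",cv2.resize(b[150:210,365:430],(780,600)[:2],interpolation=2)) if 0 else None
s=r.get_state();t=np.array(s["eef_pos"]);T=np.array(s["tool_rot"])
a=r.capture("side")[:,:,::-1].copy()
k=6;u0,v0=285,85
g=cv2.resize(a[v0:v0+90,u0:u0+130],None,fx=k,fy=k,interpolation=2)
R=np.c_[T[:,2],-T[:,1],np.cross(T[:,2],-T[:,1])]
from fit import FR,TR,Rz
for q in FR:cv2.polylines(g,[cv2.convexHull(((proj("side",q@R.T+t+T@[.007,0,-.0188])-[u0,v0]+.5)*k).astype(np.int32))],True,(255,0,0),1)
for w,l in((.07,.16),(.052,.155)):
    c=np.array([[l,w,.115],[l,-w,.115],[-l,-w,.115],[-l,w,.115]])@Rz(.033).T+[.564,-.199,0]
    cv2.polylines(g,[((proj("side",c)-[u0,v0]+.5)*k).astype(np.int32)],True,(0,0,255),1)
cv2.imwrite("pics/i.png",g)
E
```

```text
[[ 0.7143 -0.1191  0.115 ]
 [ 0.4008 -0.1313  0.115 ]
 [ 0.407  -0.2686  0.115 ]
 [ 0.72   -0.2608  0.115 ]] [ 0.5605 -0.1949  0.115 ]
clock: 13.65
eef_pos: [0.6347, -0.1972, 0.2878]
tool_rot: [[0.999, 0.033, -0.001], [0.033, -0.999, 0.0], [-0.001, -0.0, -1.0]]
ft_force: [1.1, 0.6, -1.4]
finger_gap: 0.0299
grip_force: 55.0
```

View pics/i.png

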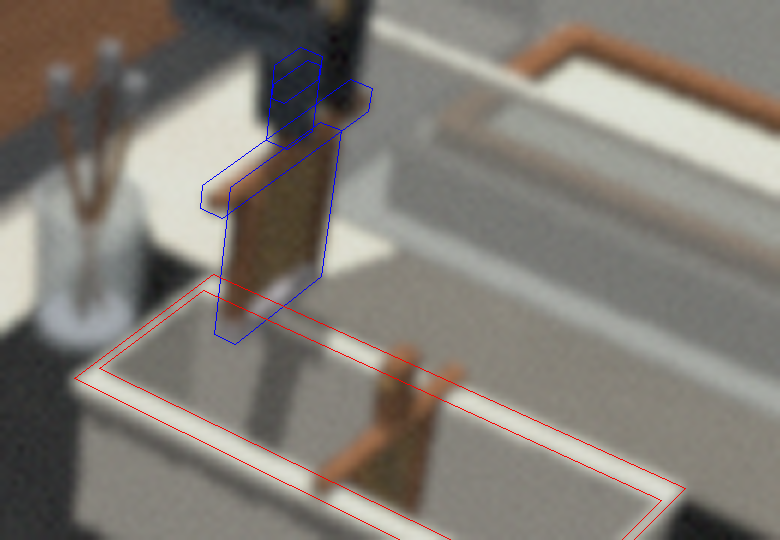

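Overlay and picture agree within about 2 mm, with roughly 9 mm of clearance each side. I'll lower the frame into the opening.

```bash

python3 -m jog '[{"fingers":-0.5,"tx":0,"ty":-1.5,"tz":10,"yaw":0},{"fingers":-0.5,"tx":0,"ty":-1.5,"tz":22,"yaw":0},{"fingers":-0.5,"tx":0,"ty":-1.5,"tz":35,"yaw":0},{"fingers":-0.5,"tx":0,"ty":-1.5,"tz":45,"yaw":0},{"fingers":-0.5,"tx":0,"ty":-1.5,"tz":50,"yaw":0}]' | sed -n '1,2p;4p'
python3 -m jog '[{"fingers":-0.5,"tx":0,"ty":0,"tz":12,"yaw":0},{"fingers":-0.5,"tx":0,"ty":0,"tz":26,"yaw":0},{"fingers":-0.5,"tx":0,"ty":0,"tz":40,"yaw":0},{"fingers":-0.5,"tx":0,"ty":0,"tz":52,"yaw":0},{"fingers":-0.5,"tx":0,"ty":0,"tz":58,"yaw":0}]' | sed -n '1,2p;4p'
python3 -m jog '[{"fingers":-0.5,"tx":0,"ty":0,"tz":5,"yaw":0},{"fingers":-0.5,"tx":0,"ty":0,"tz":10,"yaw":0},{"fingers":-0.5,"tx":0,"ty":0,"tz":15,"yaw":0},{"fingers":-0.5,"tx":0,"ty":0,"tz":18,"yaw":0},{"fingers":-0.5,"tx":0,"ty":0,"tz":18,"yaw":0}]' | sed -n '1,2p;4p'
python3 - <<'E'
from h import *
a=r.capture("side")[:,:,::-1]
cv2.imwrite("pics/j.png",cv2.resize(a[85:175,285:415],None,fx=6,fy=6,interpolation=2))
E
```

```text
clock: 14.38
eef_pos: [0.6345, -0.1957, 0.2372]
ft_force: [-0.8, -0.6, -1.3]
clock: 15.0
eef_pos: [0.6345, -0.1956, 0.1791]
ft_force: [0.0, 0.1, -3.4]
clock: 15.62
eef_pos: [0.6347, -0.1957, 0.162]
ft_force: [0.1, 0.2, -2.4]
```

View pics/j.png

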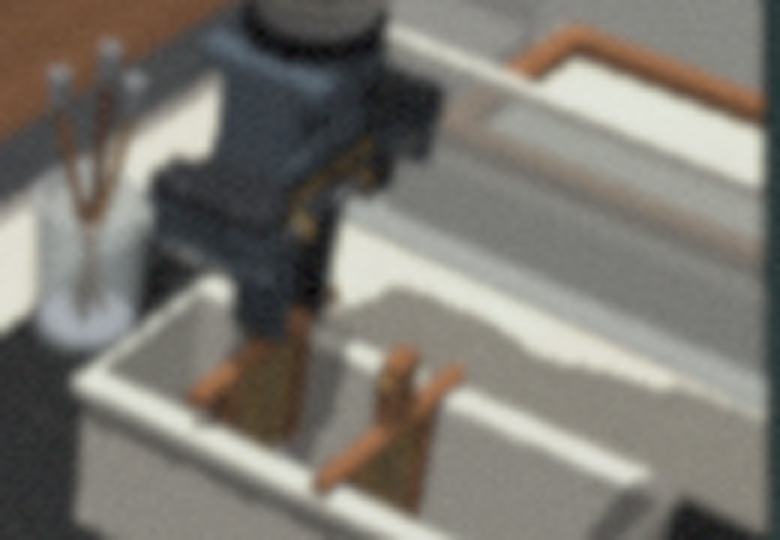

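The body is inside the opening. The left lug, at (205,390), is above the near rim, and the frame is well clear of the hung one. Lowering slowly to contact.

```bash

python3 -m jog '[{"fingers":-0.5,"tx":0,"ty":0,"tz":4,"yaw":0},{"fingers":-0.5,"tx":0,"ty":0,"tz":8,"yaw":0},{"fingers":-0.5,"tx":0,"ty":0,"tz":12,"yaw":0},{"fingers":-0.5,"tx":0,"ty":0,"tz":15,"yaw":0},{"fingers":-0.5,"tx":0,"ty":0,"tz":16,"yaw":0}]' | sed -n '1,2p;4p'
python3 -m jog '[{"fingers":-0.5,"tx":0,"ty":0,"tz":0.5,"yaw":0},{"fingers":-0.5,"tx":0,"ty":0,"tz":1,"yaw":0},{"fingers":-0.5,"tx":0,"ty":0,"tz":1.5,"yaw":0},{"fingers":-0.5,"tx":0,"ty":0,"tz":2,"yaw":0},{"fingers":-0.5,"tx":0,"ty":0,"tz":2,"yaw":0}]' | sed -n '1,2p;4p'
```

```text
clock: 16.3
eef_pos: [0.6347, -0.1957, 0.146]
ft_force: [-0.5, 0.4, -2.4]
clock: 16.92
eef_pos: [0.6348, -0.1957, 0.1442]
ft_force: [0.3, 0.5, -2.8]
```

```bash

python3 -m jog '[{"fingers":-0.5,"tx":0,"ty":0,"tz":0.4,"yaw":0},{"fingers":-0.5,"tx":0,"ty":0,"tz":0.8,"yaw":0},{"fingers":-0.5,"tx":0,"ty":0,"tz":1.2,"yaw":0},{"fingers":-0.5,"tx":0,"ty":0,"tz":1.5,"yaw":0},{"fingers":-0.5,"tx":0,"ty":0,"tz":1.5,"yaw":0}]' | sed -n '1,2p;4p'
python3 -m jog '[{"fingers":-0.5,"tx":0,"ty":0,"tz":0.3,"yaw":0},{"fingers":-0.5,"tx":0,"ty":0,"tz":0.6,"yaw":0},{"fingers":-0.5,"tx":0,"ty":0,"tz":0.9,"yaw":0},{"fingers":-0.5,"tx":0,"ty":0,"tz":1,"yaw":0},{"fingers":-0.5,"tx":0,"ty":0,"tz":1,"yaw":0}]' | sed -n '1,2p;4p'
```

```text
clock: 17.55
eef_pos: [0.6354, -0.1958, 0.1435]
ft_force: [-0.2, 2.9, 5.6]
clock: 18.18
eef_pos: [0.636, -0.1958, 0.1433]
ft_force: [0.4, 4.7, 12.5]
```

Contact: the lugs are bearing on the rims. I'll take the excess load off, ease the grip, then open.

```bash

python3 -m jog '[{"fingers":-0.5,"tx":0,"ty":0,"tz":-0.5,"yaw":0},{"fingers":-0.5,"tx":0,"ty":0,"tz":-1,"yaw":0},{"fingers":-0.5,"tx":0,"ty":0,"tz":-1.2,"yaw":0},{"fingers":-0.5,"tx":0,"ty":0,"tz":-1.2,"yaw":0},{"fingers":-0.5,"tx":0,"ty":0,"tz":-1.2,"yaw":0}]' 30 | sed -n '1,2p;4,6p'
python3 -m jog '[{"fingers":-0.5,"tx":0,"ty":0,"tz":0,"yaw":0},{"fingers":-0.5,"tx":0,"ty":0,"tz":0,"yaw":0},{"fingers":-0.5,"tx":0,"ty":0,"tz":0,"yaw":0},{"fingers":-0.5,"tx":0,"ty":0,"tz":0,"yaw":0},{"fingers":-0.5,"tx":0,"ty":0,"tz":0,"yaw":0}]' 8 | sed -n '1,2p;4,6p'
python3 - <<'E'
from h import *
a=r.capture("side")[:,:,::-1]
cv2.imwrite("pics/k.png",cv2.resize(a[85:175,285:415],None,fx=6,fy=6,interpolation=2))
E
```

```text
clock: 18.8
eef_pos: [0.6352, -0.1958, 0.1435]
ft_force: [0.3, 2.2, 5.8]
finger_gap: 0.0309
grip_force: 30.0
clock: 19.42
eef_pos: [0.6352, -0.1958, 0.1434]
ft_force: [0.7, 1.4, 5.6]
finger_gap: 0.0315
grip_force: 8.0
```

View pics/k.png

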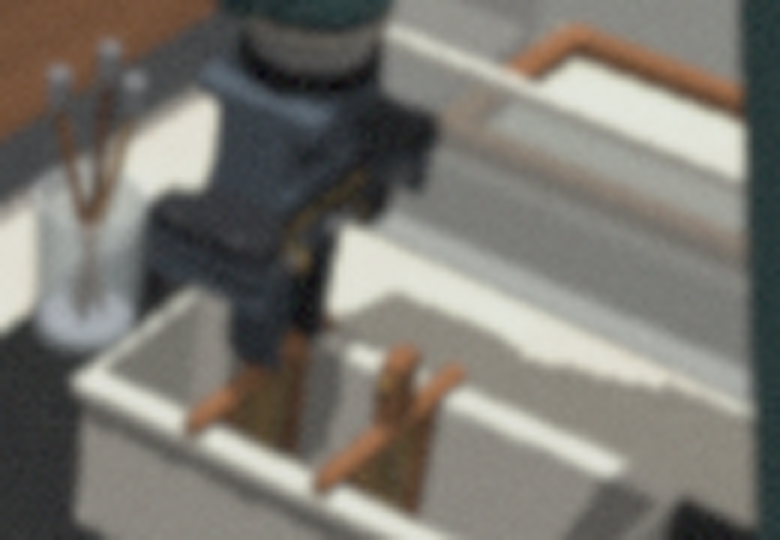

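The left lug now lies on the near rim at (195,420), just as the hung frame's lug does. I'll open gently and withdraw upward.

```bash

python3 -m jog '[{"fingers":-0.28,"tx":0,"ty":0,"tz":0,"yaw":0},{"fingers":-0.2,"tx":0,"ty":0,"tz":0,"yaw":0},{"fingers":-0.1,"tx":0,"ty":0,"tz":0,"yaw":0},{"fingers":0.1,"tx":0,"ty":0,"tz":0,"yaw":0},{"fingers":0.2,"tx":0,"ty":0,"tz":0,"yaw":0}]' | sed -n '1,2p;4,6p'
python3 -m jog '[{"fingers":0.2,"tx":0,"ty":0,"tz":0,"yaw":0},{"fingers":0.2,"tx":0,"ty":0,"tz":-10,"yaw":0},{"fingers":0.2,"tx":0,"ty":0,"tz":-25,"yaw":0},{"fingers":0.2,"tx":0,"ty":0,"tz":-50,"yaw":0},{"fingers":0.2,"tx":0,"ty":0,"tz":-80,"yaw":0}]' | sed -n '1,2p;4,6p'
python3 -m jog '[{"fingers":0.2,"tx":0,"ty":-10,"tz":-40,"yaw":0},{"fingers":0.2,"tx":0,"ty":-50,"tz":-80,"yaw":0},{"fingers":0.2,"tx":0,"ty":-100,"tz":-90,"yaw":0},{"fingers":0.2,"tx":0,"ty":-140,"tz":-90,"yaw":0},{"fingers":0.2,"tx":0,"ty":-160,"tz":-90,"yaw":0}]' | sed -n '1,2p;4,6p'
python3 - <<'E'
from h import *
a=r.capture("side")[:,:,::-1];b=r.capture("top")[:,:,::-1]
cv2.imwrite("pics/l.png",np.hstack([cv2.resize(a[90:230,270:400],(400,430),interpolation=2),cv2.resize(b[140:280,335:465],(400,430),interpolation=2)]))
E
```

```text
clock: 20.1
eef_pos: [0.6347, -0.1958, 0.1429]
ft_force: [0.1, -0.5, 0.3]
finger_gap: 0.054
grip_force: 0.0
clock: 20.72
eef_pos: [0.6347, -0.1957, 0.2246]
ft_force: [-0.9, 0.5, -0.3]
finger_gap: 0.0551
grip_force: 0.0
clock: 21.35
eef_pos: [0.6295, -0.0342, 0.3143]
ft_force: [0.6, -0.2, 1.0]
finger_gap: 0.055
grip_force: 0.0
```

View pics/l.png

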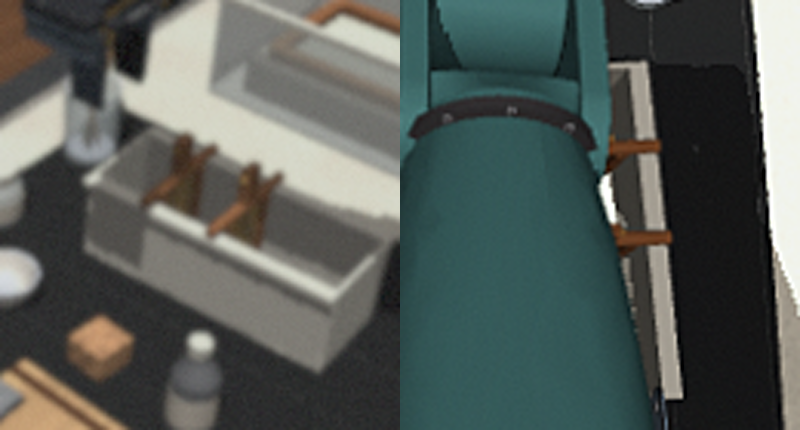

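Both frames hang upright on both rims, clear of each other: the new one at (180,175) in the side crop, with its right lug on the far rim at (640,147) in the top crop. The robot is clear, so I'm handing in.

```bash
python3 -c "
from plant import r
print(r.job_done())"
```

```text
the job is handed in; nothing more can be done
None
```

The mould frame now hangs upright by its lugs across both trough rims, clear of the other frame. The robot touches nothing, and the job was handed in at about 21 s; the judge's result was not shown.

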